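# Close the two-part sweet mould

### The arm

A 7-joint arm with a two-finger parallel gripper is mounted at the origin on the work surface. World frame = base frame: x ahead of the robot, y to its left, z up, the work surface at z = 0. Lengths are in mm, angles in rad, forces in N, time in s.
With the tool pointing down it reaches from about 400 to 875 mm from the base axis. Payload 4.4 kg.
Tool frame: the origin (TCP) lies at the very end of the fingers, on their centre line; the grasp point (between the pads) lies 19 mm behind it; z points along the fingers, y is the direction in which the jaws open and shut (so a half turn about z gives the same grasp; the last joint's range is limited). The gripper opens to 85 mm and grips with 20 to 120 N. Pads are 22 mm wide; open, the fingers measure 114 mm over their backs; the gripper's body (76 mm by 85 mm) begins 54 mm behind the grasp point. The pads swing forward as they close: fully open they stand 13 mm farther back than shut.
Start: joints at [-1.247, 0.628, 0.038, 1.517, -0.027, 0.996, -0.02], TCP at [246.979, 601.265, 205.613] pointing down, gripper open.
Joint ranges: [-3.06, 3.06], [-0.37, 2.12], [-1.25, 1.32], [0.18, 2.47], [-1.1, 4.24], [0.23, 1.98], [-2.94, 2.94]. Speed limits (rad/s): [2.57, 2.57, 3.14, 3.14, 3.14, 3.14, 3.14].

### API

Orientations are given as [roll, pitch, yaw] about the fixed x, y, z axes, in that order (R = Rz(yaw) Ry(pitch) Rx(roll)).
In Python, from cell import ctrl gives the robot as it stands.
- The arm moves only by the shell command python3 -m crank 'ROWS' [OPENING]. ROWS is JSON, a list that holds one entry, the list of rows, each a list of 6 numbers: the shift along the tool's x, y, z in units of 30 mm (1.0 is 30 mm), then the turn, a rotation vector about the tool's x, y, z in units of 6 degrees (1.0 is 6 degrees). In form: [[[tx, ty, tz, rx, ry, rz], ...]]. A call has 1 to 12 rows; each row shifts and turns the pose as measured when the row begins, along the tool's axes as they then stand; what a row does not reach is not made up. A row lasts 1/12 s, in which the tool goes at most 41.7 mm and 7.16 degrees, less where a joint would pass 70% of its speed; a pose out of reach is approached as far as the arm can. A call is refused whole if a number of a shift passes 1 or a number of a turn 1, either way. A call with a gripper value outside its range is refused whole. OPENING is the gripper command: -1 is fully open, 1 is shut, values between are in proportion, set as the call begins (- or left out, the last holds). The fingers move at their own pace and stop on an object; the grip force is fixed at half the most. Time passes only in rows, so rows that do not move let the fingers close. It gives the time, the measured TCP pose, the force and the opening at its end, in the units of the state.
- ctrl.read_state(): the state, without advancing time (a new reading comes with each control period).
- ctrl.get_image(name): name is "scene" or "top" or "wrist"; returns a dict with "color" (480x640x3 uint8, red, green, blue), "depth" (480x640 float32, mm along the optical axis (not along the pixel's ray), 0 where there is no reading), "camera_matrix" (3x3 intrinsics, pixels), "k1" (the pictures are not rectified: a ray, as slopes to the right and down, at radius r is drawn at 1 + k1 r^2 times it, then the intrinsics apply), "R" (3x3) and "t" (3): a world point X has camera coordinates R X + t. Camera axes: x right, y down, z forward; pixel columns grow to the right and rows downward; lengths in mm; the calibration is good to about 2 mm. A picture is of the moment at which its call begins.
- ctrl.finish_job(): hands the job in, once; it reports no verdict.
Trained networks look in a picture, given as the dict that the camera call returned (one of the last four; its "shot" number tells which), for a name from the list of things; names that differ only in an ending like _2 or _b are one class to them, and where a whole thing is asked for, a point or a joint stands for the part that bears it (a point fixed in the world has none). Each returns a list of dicts, best first, with "conf" (0 to 1); they miss things now and then, are a little off and sometimes report something else, mostly with a low value. They report only what shows in the picture. A call takes as long as a camera call. They do not tell look-alikes from the thing itself.
- ctrl.search_frame(query, picture): "extent" ([centre column, centre row, width, height] in pixels, round what is visible of it).
The state is a dict: "clock": time; "qpos": joint angles; "qd": joint speeds; "tau": joint torques, N m; "eef_pos": TCP position; "tool_rot": TCP orientation; "force": force on the tool from outside, world axes, zero at the start; "torque": the same for the moment, N m; "width": finger opening in mm.
Only numpy, scipy, OpenCV 4.12 (cv2) and the standard library are available. Lean on these libraries where they do the work, as an engineer would, in place of code of your own. Each camera call takes 0.05 s, during which the arm holds its last target. There are 200 camera calls.

### The job

Close the blue sweet mould on the activity table: pick up its blue top plate (the one with two round holes) by the white handle and, keeping it level, lower it over the two steel guide pins until it sits flush on the base, and only then let go. Leave the yellow plain lid where it lies.

Things in the scene. Friction and masses are not known exactly. Their poses are not given: they have to be found in the camera images.
- mould_base: Lower half of the mould: blue block 200 x 100 x 25 mm (x, y, z) with six round cavities, fixed to the table. Origin: centre of its underside, z up. Two steel guide pins stand on its top face at x = +70 and -70 mm, y = 0: 24 mm thick over the lowest 8 mm, then tapering to a 6 mm tip, 48 mm tall (tips 73 mm above the table).
- mould_top: Loose blue top plate, 0.2-0.4 kg, 200 x 100 x 12 mm (x, y, z), lying flat; 32 mm through holes at x = +70 and -70 mm, y = 0. White upright bar handle on its middle: 70 mm along x, 20 mm thick in y, top 53 mm above the underside. Origin: centre of underside, z up. Fits either way round. Closed: origin 25 mm above the base's; pins centre it to 4 mm and stick out 36 mm above the plate.
- plain_lid: Bystander, to be left alone: loose yellow lid of the same size (200 x 100 x 12 mm) with the same white handle, but no holes. Origin at the centre of its underside, z up, long side along x.
Not all that is in view belongs to the job. Leave any green, orange or red look-alike of the mould_top alone.

How it is judged:
By the outcome, as a careful person would: the job done as asked, in the order asked, and still so for the second after the job is handed in, with the robot touching nothing.
It also fails if it takes over 48 s, if anything falls off the work surface, if the arm or the gripper's body presses on something with over 40 N, if the wrist force passes 120 N, or if a joint passes its speed limit or range.

## Working session

There is one attempt and no reset: what is moved stays moved. The work goes in short steps, Python scripts to look and compute and a shell command to move; the robot and the scene stay as the last step left them, time stands still between calls to the robot, and variables do not carry over. Pictures are saved under pics/ and viewed, about 8 in all and at most 12, crops included, and the job is handed in when it is done.

```bash
ls; mkdir -p pics
cat > h.py <<'E'
import numpy as np,cv2,json
from cell import ctrl
def save(p,n,crop=None,s=1):
    c=p["color"][:,:,::-1]
    if crop: x0,y0,x1,y1=crop; c=c[y0:y1,x0:x1]
    cv2.imwrite("pics/"+n,cv2.resize(c,None,fx=s,fy=s,interpolation=cv2.INTER_CUBIC))
def ray(p,u,v):
    K=np.array(p["camera_matrix"]);R=np.array(p["R"]);t=np.array(p["t"])
    xy=cv2.undistortPoints(np.array([[[u,v]]],float),K,np.array([p["k1"],0,0,0,0.]))[0,0]
    return -R.T@t, R.T@np.array([xy[0],xy[1],1])
def atz(p,u,v,z):
    o,d=ray(p,u,v); return o+d*(z-o[2])/d[2]
def dep(p,u,v):
    o,d=ray(p,u,v); return o+d*p["depth"][int(round(v)),int(round(u))]
def cloud(p):
    K=np.array(p["camera_matrix"]);R=np.array(p["R"]);t=np.array(p["t"])
    g=np.stack(np.meshgrid(np.arange(640.),np.arange(480.)),-1).reshape(-1,1,2)
    xy=cv2.undistortPoints(g,K,np.array([p["k1"],0,0,0,0.])).reshape(480,640,2)
    d=p["depth"][...,None]; P=np.concatenate([xy*d,d],-1)
    W=(P-t)@R; W[p["depth"]==0]=np.nan
    return W
E
cat > a.py <<'E'
from h import *
np.set_printoptions(precision=1,suppress=True)
s=ctrl.read_state();print(s)
for n in("top","scene"):
    p=ctrl.get_image(n);save(p,n+"0.png")
    print(n,p["k1"],-np.array(p["R"]).T@p["t"])
    for q in("mould_base","mould_top","plain_lid"):
        for r in ctrl.search_frame(q,p): print(q,r["conf"],r["extent"],dep(p,*r["extent"][:2]))
E
python3 a.py
```

```text
pics
{'clock': 0.0, 'qpos': array([-1.2,  0.6,  0. ,  1.5, -0. ,  1. , -0. ]), 'qd': array([-0., -0.,  0.,  0., -0., -0.,  0.]), 'tau': array([  0. , -56.3,   1.2, -19.3,   0. ,   0. ,   0. ]), 'eef_pos': array([246.7, 600.6, 204.7]), 'tool_rot': array([-3.1,  0. ,  2.8]), 'force': array([-0.3,  0.1, -0.2]), 'torque': array([-0.1,  0.1,  0. ]), 'width': 85.32526151895881}
top -0.049474776983529214 [344.8 151.4 968.6]
mould_base 0.74 [245.2, 191.4, 66.9, 105.0] [545.8 288.2  23.1]
mould_top 0.91 [494.2, 324.2, 104.2, 93.3] [ 261.7 -208.3   53.4]
mould_top 0.82 [302.2, 308.7, 101.7, 80.2] [302.5 173.5  54.6]
mould_top 0.76 [121.7, 236.8, 97.7, 99.6] [457.4 549.   12.6]
mould_top 0.71 [375.0, 189.2, 63.0, 100.7] [538.8  21.7  53.9]
plain_lid 0.94 [516.2, 204.0, 63.8, 100.2] [ 505.9 -274.5   39.6]
plain_lid 0.3 [374.0, 189.8, 67.3, 101.5] [538.2  23.3  50.9]
scene -0.07749671245919802 [1196.1 -270.8  752.4]
mould_base 0.8 [420.3, 272.8, 87.2, 91.5] [557.8 287.3  23.7]
mould_top 0.77 [119.4, 267.9, 117.4, 49.3] [ 274.4 -223.4   11.7]
mould_top 0.74 [495.9, 219.4, 46.6, 56.9] [493.7 530.   29.7]
mould_top 0.68 [291.2, 328.4, 113.0, 95.9] [565.5  11.1   9.5]
plain_lid 0.69 [109.3, 376.1, 81.1, 105.9] [ 551.2 -295.    32.4]
```

View pics/top0.png

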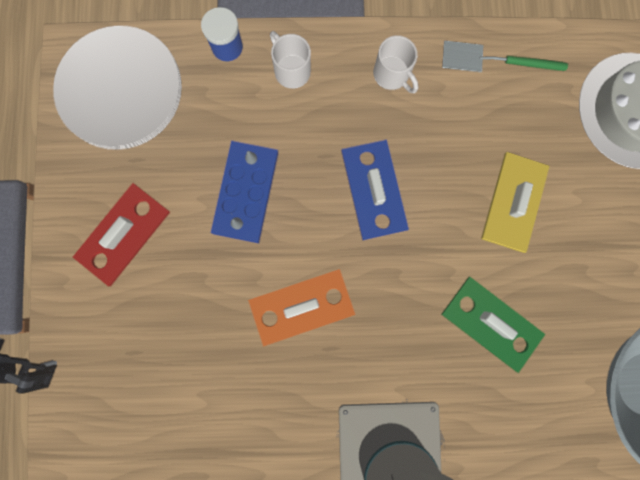

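View pics/scene0.png

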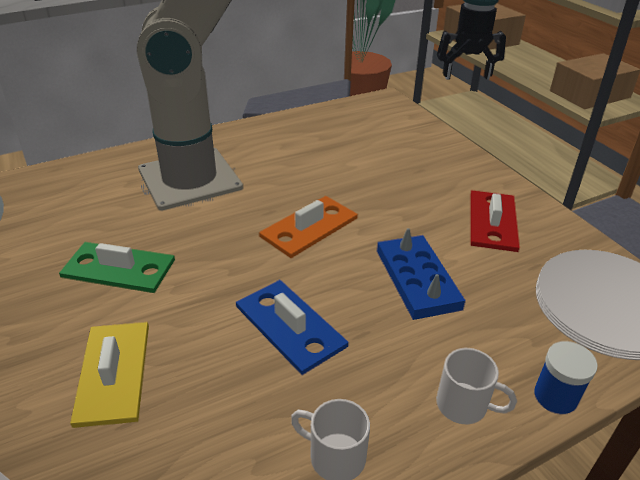

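The top view shows four plates with holes: red (121,235), orange (301,308), green (494,325) and blue (375,189). The blue one, with its two round holes, is mould_top. The base with pins is at (245,191), and the yellow lid without holes is at (516,203). I'll measure the blue plate and base in both views and make one confirming crop.

```bash
cat > m.py <<'E'
from h import *
np.set_printoptions(precision=1,suppress=True)
def blue(p):
    h=cv2.cvtColor(p["color"],cv2.COLOR_RGB2HSV); return cv2.inRange(h,(108,120,40),(125,255,255))
def toW(p,c,z): return np.array([atz(p,u,v,z)[:2] for u,v in c.reshape(-1,2)],np.float32)
def rect(P):
    c,(w,h),a=cv2.minAreaRect(P)
    if w<h: w,h,a=h,w,a+90
    return "c",np.array(c),"size",np.array([w,h]),"ang",(a+90)%180-90
E
cat > b.py <<'E'
from m import *
for n,boxes in(("top",dict(top=(330,130,420,250),base=(200,130,290,250))),("scene",dict(top=(230,270,355,380),base=(370,225,470,325)))):
    p=ctrl.get_image(n);m=blue(p);W=cloud(p)
    if n=="top": save(p,"crop.png",(190,120,430,260),3)
    for k,(x0,y0,x1,y1) in boxes.items():
        mm=np.zeros_like(m);mm[y0:y1,x0:x1]=m[y0:y1,x0:x1]
        w=W[mm>0];zs=w[:,2];zs=zs[np.isfinite(zs)];print(n,k,"z med",np.median(zs),np.percentile(zs,[5,95]))
        z=np.median(zs); 
        top=((mm>0)&(abs(W[...,2]-z)<5)).astype(np.uint8)*255
        cs,_=cv2.findContours(top,cv2.RETR_EXTERNAL,cv2.CHAIN_APPROX_NONE);c=max(cs,key=cv2.contourArea)
        print("  rect",*rect(toW(p,c,12 if k=="top" else 25)))
        sub=W[y0:y1,x0:x1].reshape(-1,3)
        if k=="top":
            s=sub[(sub[:,2]>48)&(sub[:,2]<60)];print("  handle",s.mean(0),len(s),rect(s[:,:2].astype(np.float32)))
        else:
            s=sub[(sub[:,2]>45)];print("  pins",s[np.argsort(-s[:,2])][:12:1])
E
python3 b.py
```

```text
top top z med 11.011700996871973 [ 8.2 13.8]
  rect c [548.2  17. ] size [196.1  96.6] ang 11.451302528381348
  handle [548.7  17.7  51.5] 314 ('c', array([549.3,  17.4]), 'size', array([69.2, 19.9]), 'ang', 11.582466125488281)
top base z med 23.482986336028432 [ 9.  26.8]
  rect c [546.2 289.8] size [197.   97.8] ang -12.493309020996094
  pins [[480.7 305.3  72.9]
 [619.1 275.1  72.5]
 [480.8 303.4  72.4]
 [617.1 277.1  72.4]
 [617.3 273.3  71.6]
 [479.1 307.5  71.2]
 [479.  305.6  71.2]
 [481.1 307.6  70.9]
 [479.  303.7  70.8]
 [477.1 303.7  70.7]
 [613.6 277.4  70.6]
 [613.6 275.4  70.5]]
scene top z med 11.269107825682491 [ 4.2 13.7]
  rect c [553.5  13.5] size [203.8 102.9] ang 11.589345932006836
  handle [552.5  14.4  52. ] 329 ('c', array([550.9,  14.9]), 'size', array([69.7, 19.7]), 'ang', 10.826125144958496)
scene base z med 23.652604102591738 [ 7.  26.7]
  rect c [552.4 286.4] size [205.2 103.8] ang -12.417236328125
  pins [[619.4 272.7  73.3]
 [479.6 303.1  72.7]
 [480.2 305.1  72.5]
 [482.9 303.3  72.5]
 [616.2 275.3  72.1]
 [621.4 273.7  72. ]
 [618.5 275.9  71.3]
 [479.9 300.7  71.2]
 [615.8 271.4  70.9]
 [618.8 271.4  70.9]
 [482.1 306.4  70.8]
 [480.  303.1  70.5]]
```

View pics/crop.png

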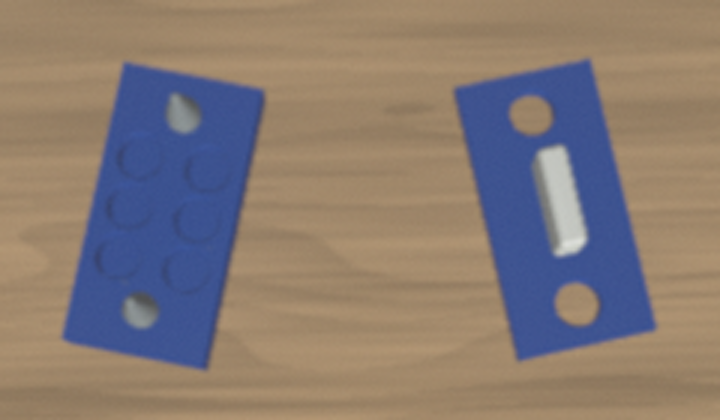

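The crop confirms it: the blue plate (right) has two holes and a white handle, and the base (left) has two steel pins. Both views agree on the plate at about (550,16) at +11.4° and the base at about (549,289) at -12.4°. Next is a helper that gives the remaining shift in tool axes.

```bash
cat > go.py <<'E'
# usage: go.py x y z yawdeg -> remaining shift (units of 30mm) and turn (units of 6deg) in tool axes
import sys,numpy as np
from scipy.spatial.transform import Rotation as Ro
from cell import ctrl
x,y,z,yaw=map(float,sys.argv[1:])
s=ctrl.read_state();R=Ro.from_euler("xyz",s["tool_rot"]);T=Ro.from_euler("xyz",[180,0,yaw],degrees=True)
np.set_printoptions(precision=3,suppress=True)
print("t",s["clock"],"pos",s["eef_pos"],"rpy",np.degrees(s["tool_rot"]),"F",s["force"],"w",s["width"])
d=np.array([x,y,z])-s["eef_pos"]
print("shift now",R.inv().apply(d)/30,"shift after turn",T.inv().apply(d)/30,"turn",np.degrees((R.inv()*T).as_rotvec())/6, "qpos",s["qpos"])
E
python3 go.py 550 16 150 191.4
```

```text
t 0.5 pos [246.977 601.217 205.581] rpy [-179.995   -0.003  157.664] F [ 0.115 -0.14   1.389] w 85.57895820248369
shift now [-16.757 -14.205   1.853] shift after turn [ -6.046 -21.119   1.853] turn [-0.001 -0.001 -5.623] qpos [-1.247  0.628  0.038  1.517 -0.027  0.996 -0.02 ]
```

```bash
python3 -m crank '[[[0,0,0,0,0,-0.95],[0,0,0,0,0,-0.95],[0,0,0,0,0,-0.95],[0,0,0,0,0,-0.95],[0,0,0,0,0,-0.95],[0,0,0,0,0,-0.9],[-0.28,-1,0,0,0,0],[-0.28,-1,0,0,0,0],[-0.28,-1,0,0,0,0],[-0.28,-1,0,0,0,0],[-0.28,-1,0,0,0,0],[-0.28,-1,0,0,0,0]]]' -1; python3 go.py 550 16 150 191.4
```

```text
clock: 1.5
eef_pos: [333.9, 440.7, 204.4]
tool_rot: [3.133, -0.001, -2.894]
force: [1.5, 0.6, -0.4]
width: 85.5
t 1.5 pos [333.905 440.693 204.417] rpy [ 179.507   -0.05  -165.821] F [ 1.473  0.602 -0.409] w 85.50311966377551
shift now [ -3.518 -15.505   1.677] shift after turn [ -4.263 -15.301   1.814] turn [ 0.082 -0.01   0.463] qpos [-0.869  0.49  -0.146  1.795  0.082  0.858  0.766]
```

```bash
python3 -m crank '[[[-0.3,-1,0,0,0,0.2],[-0.3,-1,0,0,0,0.2],[-0.3,-1,0,0,0,0],[-0.3,-1,0,0,0,0],[-0.3,-1,0,0,0,0],[-0.3,-1,0,0,0,0],[-0.3,-1,0,0,0,0],[-0.3,-1,0,0,0,0],[-0.3,-1,0,0,0,0],[-0.3,-1,0.1,0,0,0],[-0.3,-1,0.1,0,0,0],[-0.3,-1,0.1,0,0,0]]]'; python3 go.py 550 16 150 191.4
```

```text
clock: 2.5
eef_pos: [523.6, 94.1, 195.7]
tool_rot: [3.131, 0.008, -2.938]
force: [0.7, 0.3, -0.2]
width: 85.1
t 2.5 pos [523.566  94.072 195.713] rpy [ 179.405    0.456 -168.328] F [ 0.749  0.279 -0.201] w 85.07174815847962
shift now [-0.324 -2.743  1.498] shift after turn [-0.349 -2.725  1.524] turn [0.099 0.076 0.046] qpos [-0.15   0.469 -0.105  1.864  0.052  0.803  1.494]
```

```bash
python3 -m crank '[[[-0.12,-0.9,0.4,0.05,0.04,0.03],[-0.12,-0.9,0.4,0.05,0.04,0.02],[-0.1,-0.9,0.4,0,0,0],[0,0,0.3,0,0,0],[0,0,0,0,0,0]]]'; python3 go.py 550 16 150 191.4
cat > w.py <<'E'
from m import *
import sys
p=ctrl.get_image("wrist");W=cloud(p);save(p,sys.argv[1])
m=blue(p)
for r in ctrl.search_frame("mould_top",p): print(r["conf"],r["extent"],dep(p,*r["extent"][:2]))
w=W[(m>0)];w=w[np.isfinite(w[:,2])];print("plate z",np.median(w[:,2]))
h=W.reshape(-1,3);hs=cv2.cvtColor(p["color"],cv2.COLOR_RGB2HSV).reshape(-1,3)
s=h[(h[:,2]>47)&(h[:,2]<60)&(abs(h[:,0]-550)<60)&(abs(h[:,1]-16)<60)];print("handle",len(s),s.mean(0) if len(s) else 0, rect(s[:,:2].astype(np.float32)) if len(s) else 0)
E
python3 w.py wr0.png
```

```text
clock: 2.92
eef_pos: [555.6, 3.0, 149.6]
tool_rot: [-3.136, 0.005, -2.957]
force: [-0.8, 0.9, -0.5]
width: 85.2
t 2.9167 pos [555.615   2.951 149.564] rpy [-179.671    0.285 -169.405] F [-0.791  0.902 -0.486] w 85.23871360613248
shift now [ 0.104  0.462 -0.018] shift after turn [ 0.097  0.463 -0.015] turn [-0.055  0.047 -0.134] qpos [-0.005  0.562 -0.082  1.848  0.073  0.73   1.627]
0.85 [332.3, 205.8, 121.4, 224.4] [529.6  10.4  51.3]
0.84 [555.5, 17.2, 167.9, 34.5] [361.8 152.3  12.3]
plate z 11.826272303550374
handle 2175 [546.8  15.5  52. ] ('c', array([548.9,  16.2]), 'size', array([70. , 19.9]), 'ang', 10.804145812988281)
```

View pics/wr0.png

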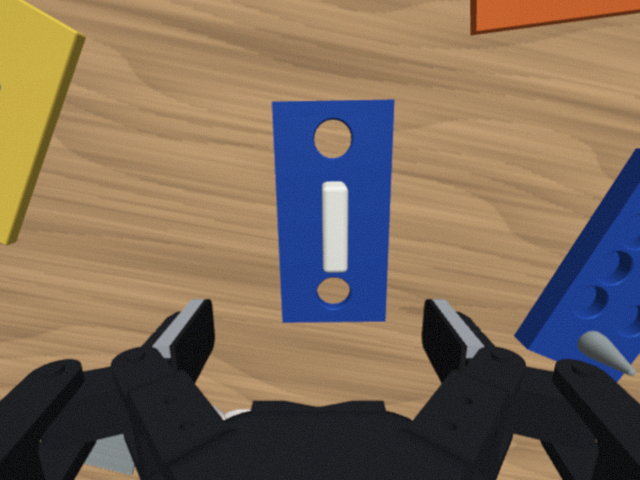

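The wrist view shows the blue plate's handle at (335,226), centred between the fingers. It measures (549,16) with its top at 52 mm, which agrees with the earlier views. I'll align over it and then descend.

```bash
python3 -m crank '[[[0.1,0.46,0,-0.05,0.04,-0.12],[0,0,0,0,0,0],[0,0,0,0,0,0]]]'; python3 go.py 549.3 16.3 150 191.2
```

```text
clock: 3.27
eef_pos: [550.6, 21.9, 152.9]
tool_rot: [3.141, 0.005, -2.936]
force: [0.1, -0.6, -0.7]
width: 85.2
t 3.2667 pos [550.574  21.942 152.894] rpy [ 179.947    0.302 -168.245] F [ 0.092 -0.583 -0.728] w 85.23682114333715
shift now [ 0.08  -0.176  0.096] shift after turn [ 0.078 -0.176  0.096] turn [0.009 0.05  0.092] qpos [-0.028  0.552 -0.092  1.856  0.07   0.732  1.617]
```

```bash
python3 -m crank '[[[0.07,-0.15,0.5,0,0.04,0.07],[0,0,0.7,0,0,0],[0,0,0.7,0,0,0],[0,0,0.3,0,0,0],[0,0,0,0,0,0],[0,0,0,0,0,0]]]'; python3 go.py 549.3 16.3 22 191.2
```

```text
clock: 3.77
eef_pos: [552.5, 25.9, 89.8]
tool_rot: [3.139, 0.011, -2.931]
force: [0.2, -0.7, 0.5]
width: 85.3
t 3.7667 pos [552.454  25.887  89.813] rpy [ 179.844    0.638 -167.951] F [ 0.249 -0.689  0.508] w 85.25214598430061
shift now [ 0.195 -0.297  2.258] shift after turn [ 0.165 -0.293  2.26 ] turn [0.027 0.106 0.142] qpos [-0.04   0.645 -0.084  1.906  0.084  0.583  1.604]
```

```bash
python3 -m crank '[[[0.1,-0.15,0,0.01,0.06,0.08],[0.08,-0.13,0,0,0.04,0.05],[0,0,0,0,0,0],[0,0,0,0,0,0]]]'; python3 go.py 549.3 16.3 22 191.2
```

```text
clock: 4.1
eef_pos: [550.6, 16.4, 93.1]
tool_rot: [3.141, 0.005, -2.945]
force: [-0.0, -1.1, 1.5]
width: 85.4
t 4.1 pos [550.588  16.409  93.078] rpy [ 179.939    0.261 -168.752] F [-0.042 -1.113  1.475] w 85.36904059489193
shift now [0.054 0.002 2.369] shift after turn [0.043 0.005 2.369] turn [0.01  0.044 0.008] qpos [-0.027  0.64  -0.08   1.904  0.083  0.597  1.608]
```

```bash
python3 -m crank '[[[0.05,0,0.4,0,0.02,0],[0.02,0,0.4,0,0.02,0],[0,-0.02,0.4,0,0,0],[0,-0.02,0.4,0,0,0],[0,0,0.3,0,0,0],[0,0,0,0,0,0],[0,0,0,0,0,0]]]'; python3 go.py 549.3 16.3 22 191.2
```

```text
clock: 4.68
eef_pos: [551.9, 13.9, 35.4]
tool_rot: [3.142, 0.007, -2.948]
force: [-0.2, -0.2, 0.2]
width: 85.3
t 4.6833 pos [551.872  13.886  35.449] rpy [ 179.998    0.374 -168.88 ] F [-0.231 -0.227  0.178] w 85.34464126496856
shift now [0.072 0.095 0.448] shift after turn [0.068 0.096 0.448] turn [ 0.     0.062 -0.013] qpos [-0.032  0.735 -0.066  1.932  0.096  0.471  1.598]
```

```bash
python3 -m crank '[[[0.05,0.08,0.25,0,0.05,0],[0.02,0,0.12,0,0.01,0],[0,0,0,0,0,0],[0,0,0,0,0,0]]]'; python3 go.py 549.3 16.3 22 191.2;python3 -m crank '[[[0,0,0,0,0,0],[0,0,0,0,0,0],[0,0,0,0,0,0],[0,0,0,0,0,0],[0,0,0,0,0,0],[0,0,0,0,0,0],[0,0,0,0,0,0],[0,0,0,0,0,0],[0,0,0,0,0,0],[0,0,0,0,0,0]]]' 1
```

```text
clock: 5.02
eef_pos: [550.0, 16.4, 24.2]
tool_rot: [3.142, 0.001, -2.947]
force: [-0.6, -0.1, -0.6]
width: 85.2
t 5.0167 pos [549.982  16.399  24.235] rpy [ 180.       0.073 -168.868] F [-0.623 -0.096 -0.563] w 85.16841079260999
shift now [0.023 0.001 0.074] shift after turn [0.023 0.001 0.074] turn [ 0.     0.012 -0.011] qpos [-0.04   0.754 -0.062  1.936  0.097  0.453  1.592]
clock: 5.85
eef_pos: [551.0, 16.3, 25.8]
tool_rot: [-3.141, 0.004, -2.947]
force: [1.0, -0.8, -0.0]
width: 16.4
```

```bash
python3 -m crank '[[[0,0,-0.2,0,0,0],[0,0,-0.4,0,0,0],[0,0,-0.5,0,0,0],[0,0,-0.5,0,0,0],[0,0,-0.5,0,0,0],[0,0,-0.5,0,0,0],[0,0,-0.5,0,0,0],[0,0,-0.4,0,0,0],[0,0,-0.2,0,0,0],[0,0,0,0,0,0],[0,0,0,0,0,0]]]'; python3 go.py 549 289 125 167.6
python3 - <<'E'
from h import *
p=ctrl.get_image("wrist");save(p,"wr1.png")
E
```

```text
clock: 6.77
eef_pos: [544.0, 16.1, 139.1]
tool_rot: [3.14, -0.01, -2.947]
force: [0.2, 0.4, -3.9]
width: 16.1
t 6.7667 pos [543.96   16.109 139.1  ] rpy [ 179.898   -0.598 -168.865] F [ 0.174  0.4   -3.888] w 16.05460089756487
shift now [-1.926  8.892  0.466] shift after turn [1.789 8.92  0.47 ] turn [-0.004 -0.102  3.922] qpos [-0.022  0.57  -0.088  1.871  0.071  0.714  1.615]
```

View pics/wr1.png

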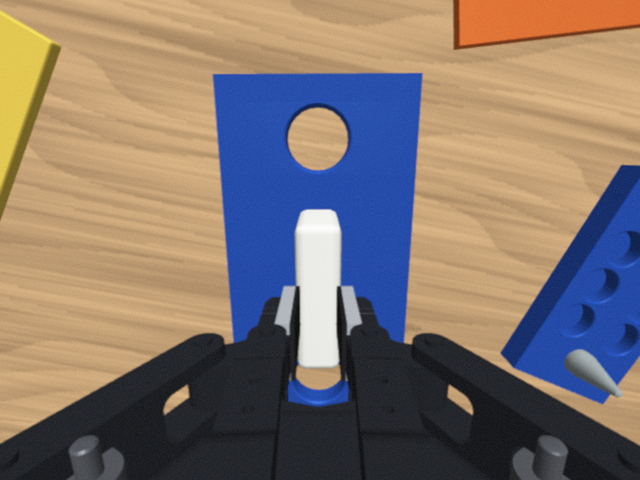

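The plate is held (handle at (318,290), width 16, load about 4 N). I'll carry it to above the base while turning it.

```bash
python3 -m crank '[[[0,0.3,0,0,-0.02,0.3],[0,0.6,0,0,-0.02,0.5],[0,0.8,0,0,-0.02,0.5],[0,0.8,0,0,-0.02,0.5],[0,0.8,0,0,-0.02,0.5],[0,0.8,0,0,0,0.5],[0,0.8,0,0,0,0.5],[0,0.8,0,0,0,0.4],[0,0.6,0,0,0,0],[0,0.3,0,0,0,0],[0,0,0,0,0,0],[0,0,0,0,0,0]]]'; python3 go.py 549 289 125 167.6
```

```text
clock: 7.82
eef_pos: [540.6, 215.7, 124.5]
tool_rot: [-3.128, -0.021, 2.924]
force: [-0.2, -0.4, -3.5]
width: 16.1
t 7.8167 pos [540.637 215.745 124.522] rpy [-179.215   -1.198  167.547] F [-0.197 -0.413 -3.458] w 16.14526840027247
shift now [ 0.255  2.444 -0.044] shift after turn [ 0.252  2.445 -0.016] turn [-0.131 -0.2   -0.007] qpos [-0.459  0.643  0.051  1.767 -0.047  0.758  0.97 ]
```

```bash
python3 -m crank '[[[0.05,0.4,-0.05,-0.06,-0.1,0],[0.1,0.6,0,-0.04,-0.05,0],[0.05,0.6,0,0,0,0],[0.05,0.5,0,0,0,0],[0,0.2,0,0,0,0],[0,0,0,0,0,0],[0,0,0,0,0,0]]]'; python3 go.py 549 289 125 167.6
```

```text
clock: 8.4
eef_pos: [548.4, 278.8, 124.4]
tool_rot: [-3.132, -0.005, 2.913]
force: [0.2, -0.3, -3.8]
width: 15.7
t 8.4 pos [548.429 278.781 124.403] rpy [-179.471   -0.313  166.894] F [ 0.203 -0.257 -3.844] w 15.741557135302749
shift now [ 0.059  0.336 -0.023] shift after turn [ 0.055  0.337 -0.02 ] turn [-0.088 -0.053 -0.117] qpos [-0.557  0.678  0.064  1.688 -0.053  0.788  0.872]
```

```bash
python3 -m crank '[[[0.04,0.28,0,-0.07,-0.04,-0.1],[0,0,0,0,0,0],[0,0,0,0,0,0],[0,0,0,0,0,0]]]'; python3 go.py 549 289 125 167.6
cat > c.py <<'E'
from m import *
import sys
tag=sys.argv[1]
for n in("wrist","scene"):
    p=ctrl.get_image(n);W=cloud(p);m=blue(p)
    z=W[...,2];g=(m>0)&np.isfinite(z)&(abs(W[...,0]-549)<140)&(abs(W[...,1]-289)<110)&(z>float(sys.argv[2]))
    w=W[g];
    A=np.c_[w[:,:2]-[549,289],np.ones(len(w))];k=np.linalg.lstsq(A,w[:,2],rcond=None)[0]
    r=w[:,2]-A@k; ok=abs(r)<4; k=np.linalg.lstsq(A[ok],w[ok,2],rcond=None)[0]
    print(n,len(w),"top z at centre",k[2],"tilt deg",np.degrees(k[:2]),"resid",r[ok].std())
    print(rect(w[ok][:,:2].astype(np.float32)))
    ys,xs=np.where(g);print("px",xs.min(),ys.min(),xs.max(),ys.max())
    save(p,f"{n}_{tag}.png")
    mm=g.astype(np.uint8)*255
    cs,hi=cv2.findContours(mm,cv2.RETR_CCOMP,cv2.CHAIN_APPROX_NONE)
    for c,h in zip(cs,hi[0]):
        if h[3]>=0 and cv2.contourArea(c)>120:
            P=np.array([atz(p,u,v,k[2])[:2] for u,v in c.reshape(-1,2)],np.float32);print(" hole",*cv2.fitEllipse(P))
    if n=="scene":
        cv2.imwrite(f"pics/s_{tag}.png",cv2.resize(p["color"][200:340,330:520,::-1],None,fx=4,fy=4,interpolation=cv2.INTER_CUBIC))
E
python3 c.py 1 80
```

```text
clock: 8.73
eef_pos: [549.4, 284.2, 124.3]
tool_rot: [-3.138, -0.001, 2.921]
force: [0.2, -0.6, -3.9]
width: 16.1
t 8.7333 pos [549.368 284.219 124.257] rpy [-179.785   -0.06   167.348] F [ 0.224 -0.637 -3.922] w 16.131723256812386
shift now [ 0.047  0.153 -0.025] shift after turn [ 0.046  0.153 -0.025] turn [-0.036 -0.01  -0.042] qpos [-0.562  0.679  0.061  1.686 -0.052  0.782  0.873]
wrist 39182 top z at centre 109.75675234743889 tilt deg [-0.1  0. ] resid 0.6953725480515128
('c', array([542.1, 287. ]), 'size', array([189.8, 100.1]), 'ang', -12.516563415527344)
px 213 73 421 406
 hole (478.8843688964844, 300.86004638671875) (30.36797523498535, 30.41143035888672) 102.9972152709961
scene 3141 top z at centre 110.11919831738712 tilt deg [-0.4  0.2] resid 1.526541122817918
('c', array([550.3, 283.8]), 'size', array([203.5, 102.7]), 'ang', -12.265785217285156)
px 379 203 470 279
```

Plate is level (tilt under 0.4°), with its underside at about 98 mm. It needs about +4.5 mm in y. I'll correct that and lower it to just above the tips.

```bash
python3 -m crank '[[[0.03,0.15,0,-0.03,0,-0.04],[0,0,0.15,0,0,0],[0,0,0.15,0,0,0],[0,0,0,0,0,0],[0,0,0,0,0,0]]]'; python3 go.py 549.6 288.9 51 167.7; python3 c.py 2 70
```

```text
clock: 9.25
eef_pos: [549.7, 288.2, 114.3]
tool_rot: [-3.141, -0.001, 2.924]
force: [1.0, -0.2, -1.9]
width: 16.2
t 9.25 pos [549.748 288.194 114.251] rpy [-179.944   -0.05   167.541] F [ 1.002 -0.159 -1.861] w 16.19781848905258
shift now [0.008 0.024 2.108] shift after turn [0.01  0.022 2.108] turn [-0.009 -0.008 -0.027] qpos [-0.564  0.694  0.058  1.689 -0.054  0.762  0.873]
wrist 39131 top z at centre 99.72009536861536 tilt deg [-0.   0.1] resid 0.6936129153697819
('c', array([542.2, 291.1]), 'size', array([189.2,  99.9]), 'ang', -12.211997985839844)
px 213 74 421 407
 hole (479.2779846191406, 304.59942626953125) (30.383621215820312, 30.39324951171875) 119.30459594726562
scene 3123 top z at centre 99.94739501422782 tilt deg [-0.3  0.3] resid 1.492780004072822
('c', array([550.2, 287.7]), 'size', array([202.4, 102. ]), 'ang', -12.217201232910156)
px 380 207 471 283
```

View pics/wrist_2.png

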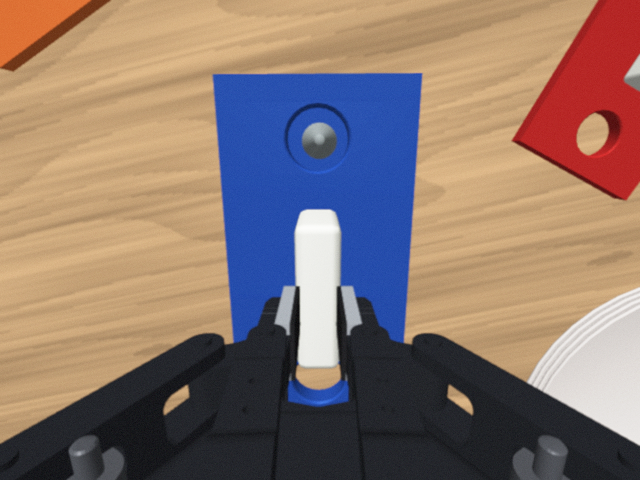

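Through the hole at (318,138) the pin shows nearly centred at (319,140). Lower it in small steps and watch the force.

```bash
python3 - <<'E'
from h import *
p=ctrl.get_image("wrist")
for z in (73,65): print(atz(p,319,139,z))
E
python3 -m crank '[[[0,0.02,0.2,0,0,-0.02],[0,0,0.25,0,0,0],[0,0,0.25,0,0,0],[0,0,0.25,0,0,0],[0,0,0,0,0,0],[0,0,0,0,0,0]]]'; python3 go.py 549.6 288.9 51 167.7
```

```text
[478.65160255 305.86128268  73.        ]
[478.48468513 305.9284646   65.        ]
clock: 9.9
eef_pos: [549.9, 288.8, 82.6]
tool_rot: [-3.141, -0.001, 2.926]
force: [0.5, -0.3, -3.2]
width: 15.8
t 9.9 pos [549.912 288.792  82.615] rpy [-179.945   -0.046  167.671] F [ 0.49  -0.316 -3.214] w 15.772196957846305
shift now [0.01  0.002 1.054] shift after turn [0.011 0.001 1.054] turn [-0.009 -0.008 -0.005] qpos [-0.561  0.737  0.053  1.708 -0.055  0.699  0.876]
```

```bash
python3 -m crank '[[[0,0.02,0.2,0,0,0],[0,0,0.2,0,0,0],[0,0,0.2,0,0,0],[0,0,0.1,0,0,0],[0,0,0,0,0,0],[0,0,0,0,0,0]]]'; python3 go.py 549.6 289.5 51 167.7
```

```text
clock: 10.4
eef_pos: [550.0, 289.4, 58.9]
tool_rot: [-3.14, -0.001, 2.926]
force: [0.3, 0.2, -3.2]
width: 15.9
t 10.4 pos [550.002 289.415  58.936] rpy [-179.927   -0.066  167.672] F [ 0.251  0.181 -3.232] w 15.933582063066696
shift now [0.013 0.    0.265] shift after turn [ 0.014 -0.     0.265] turn [-0.012 -0.011 -0.005] qpos [-0.56   0.771  0.05   1.719 -0.057  0.655  0.877]
```

```bash
python3 -m crank '[[[0,0,0.1,0,0,0],[0,0,0.08,0,0,0],[0,0,0.04,0,0,0],[0,0,0,0,0,0],[0,0,0,0,0,0]]]'; python3 go.py 549.6 289.5 51 167.7; python3 c.py 3 25
```

```text
clock: 10.82
eef_pos: [550.5, 289.7, 52.3]
tool_rot: [-3.141, -0.0, 2.926]
force: [0.0, 0.4, -3.7]
width: 16.3
t 10.8167 pos [550.531 289.691  52.316] rpy [-179.98    -0.006  167.668] F [ 0.026  0.445 -3.676] w 16.26031658782426
shift now [ 0.029 -0.013  0.044] shift after turn [ 0.029 -0.013  0.044] turn [-0.003 -0.001 -0.005] qpos [-0.56   0.78   0.049  1.722 -0.058  0.641  0.877]
wrist 38987 top z at centre 37.83120186663152 tilt deg [0.  0.2] resid 0.7974789617312381
('c', array([542.6, 292.7]), 'size', array([188.5,  99.8]), 'ang', -12.073066711425781)
px 213 74 421 405
 hole (479.9268493652344, 305.813720703125) (29.192352294921875, 29.805147171020508) 116.1265640258789
scene 2921 top z at centre 38.10053735136443 tilt deg [-0.3  0.5] resid 1.6560987718186742
('c', array([551.2, 289.5]), 'size', array([202.6, 102.1]), 'ang', -11.858787536621094)
px 378 232 466 309
 hole (612.5130004882812, 279.4354248046875) (26.166221618652344, 61.5263786315918) 50.09938049316406
```

Top at about 38 mm against 37 when closed, so roughly 1 mm is left. Press down gently until the force shows contact.

```bash
python3 -m crank '[[[0.01,0,0.04,0,0,0],[0,0,0.04,0,0,0],[0,0,0,0,0,0]]]'; python3 go.py 549.6 289.5 51 167.7
```

```text
clock: 11.17
eef_pos: [550.7, 290.0, 51.0]
tool_rot: [3.141, 0.001, 2.926]
force: [0.0, -1.5, -3.5]
width: 15.7
t 11.1667 pos [550.655 290.028  50.964] rpy [179.968   0.043 167.667] F [ 0.037 -1.451 -3.452] w 15.696123207827643
shift now [ 0.031 -0.025 -0.001] shift after turn [ 0.031 -0.025 -0.001] turn [ 0.005  0.007 -0.005] qpos [-0.56   0.782  0.049  1.723 -0.058  0.637  0.877]
```

```bash
python3 -m crank '[[[0.01,-0.02,0.03,0,0,0],[0,0,0.04,0,0,0],[0,0,0.03,0,0,0]]]'; python3 go.py 549.6 289.5 51 167.7
```

```text
clock: 11.42
eef_pos: [550.8, 290.1, 50.8]
tool_rot: [3.139, 0.002, 2.926]
force: [-2.1, -1.1, 4.6]
width: 16.1
t 11.4167 pos [550.783 290.13   50.762] rpy [179.87    0.113 167.67 ] F [-2.077 -1.101  4.552] w 16.14675199033298
shift now [ 0.034 -0.029 -0.008] shift after turn [ 0.034 -0.029 -0.008] turn [ 0.022  0.019 -0.005] qpos [-0.559  0.782  0.049  1.725 -0.058  0.634  0.878]
```

The force flipped from -3.5 to +4.6 N and z has stopped falling, so the plate has contact. I'll check that it's flush before releasing.

```bash
python3 c.py 4 25
```

```text
wrist 39040 top z at centre 36.43352373148935 tilt deg [0.  0.1] resid 0.8035339187249286
('c', array([542.7, 293. ]), 'size', array([188.3,  99.9]), 'ang', -12.081146240234375)
px 213 73 421 405
 hole (480.078369140625, 306.31573486328125) (29.6066837310791, 29.853769302368164) 73.59280395507812
scene 2856 top z at centre 36.691491496903026 tilt deg [-0.2  0.5] resid 1.6407922536023452
('c', array([551. , 290.3]), 'size', array([203.3, 102.8]), 'ang', -11.936004638671875)
px 378 233 466 309
 hole (612.072265625, 279.841552734375) (26.753108978271484, 63.07366943359375) 49.379547119140625
```

View pics/s_4.png

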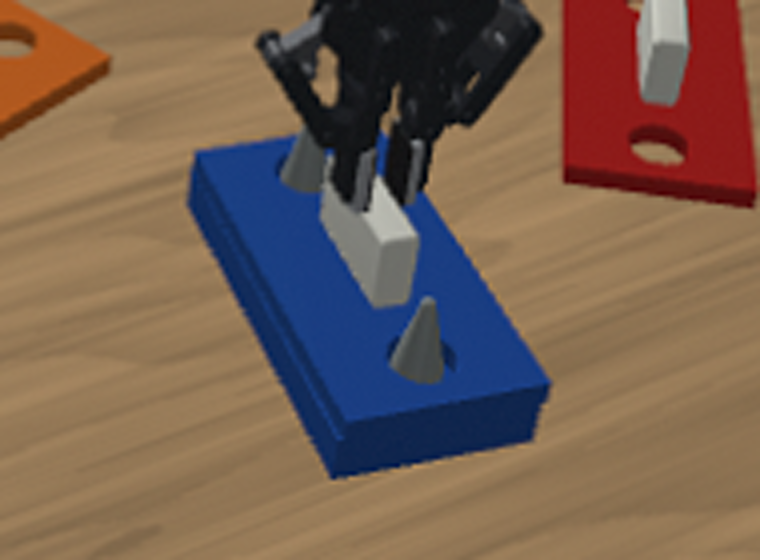

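The scene crop shows both pins through the holes ((425,340) and (303,165)) and the plate flush on the base, with its top at about 36.5 mm and level. Release and rise.

```bash
python3 -m crank '[[[0,0,0,0,0,0],[0,0,0,0,0,0],[0,0,0,0,0,0],[0,0,0,0,0,0],[0,0,0,0,0,0],[0,0,0,0,0,0],[0,0,0,0,0,0],[0,0,0,0,0,0],[0,0,0,0,0,0],[0,0,0,0,0,0]]]' -1; python3 -m crank '[[[0,0,-0.1,0,0,0],[0,0,-0.3,0,0,0],[0,0,-0.5,0,0,0],[0,0,-0.6,0,0,0],[0,0,-0.6,0,0,0],[0,0,-0.6,0,0,0],[0,0,-0.6,0,0,0],[0,0,-0.5,0,0,0],[0,0,-0.3,0,0,0],[0,0,0,0,0,0],[0,0,0,0,0,0]]]'; python3 c.py 5 28
```

```text
clock: 12.35
eef_pos: [552.8, 290.9, 51.7]
tool_rot: [3.137, 0.006, 2.926]
force: [0.4, 0.5, -0.1]
width: 85.5
clock: 13.27
eef_pos: [551.8, 290.2, 185.9]
tool_rot: [3.135, 0.007, 2.926]
force: [-0.1, 0.5, -1.0]
width: 85.3
wrist 18958 top z at centre 36.45305684210786 tilt deg [0.  0.1] resid 0.7303947662087256
('c', array([548.6, 292.1]), 'size', array([199. ,  99.2]), 'ang', -12.132850646972656)
px 258 104 374 316
 hole (616.0889282226562, 277.166015625) (30.610157012939453, 34.14230728149414) 70.28926086425781
 hole (555.459716796875, 290.77142333984375) (27.17302131652832, 104.21710205078125) 78.17516326904297
 hole (480.2227783203125, 306.4415588378906) (31.863370895385742, 31.95038414001465) 141.75302124023438
scene 2877 top z at centre 36.67984272467905 tilt deg [-0.2  0.2] resid 1.467863155333807
('c', array([551.2, 289.5]), 'size', array([202.9, 103. ]), 'ang', -11.775749206542969)
px 378 231 467 308
 hole (612.285888671875, 280.2062683105469) (28.297813415527344, 62.5184211730957) 51.14842987060547
```

View pics/scene_5.png

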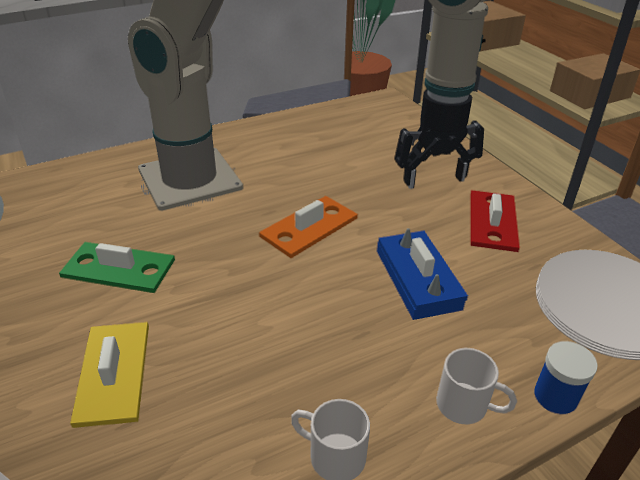

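The mould at (421,272) is closed, with both pins through the plate. The gripper is clear, and the yellow lid at (110,373) and the other plates are where they were. Handing in.

```bash
python3 -c "
from cell import ctrl
print(ctrl.finish_job(), ctrl.read_state()['clock'])"
```

```text
the job is handed in; nothing more can be done
the job is handed in; nothing more can be done
```

The blue mould is closed and the job is handed in, at about 13.4 s on the robot's clock. I gripped the blue two-hole plate by its white handle and kept it level. I lowered it over both pins until the wrist force showed contact (from -3.5 N to +4.6 N), and only then let go.

**Last checks, after release:**
- **Seating:** the plate's top is at 36.5 to 36.7 mm, against 37 mm expected when closed. Tilt is 0.2° or less, and the last picture shows both pins standing through the holes.
- **Robot clear:** the gripper is open, about 110 mm above the handle, with nothing in contact.
- **Other things:** the yellow lid and the red, orange and green plates look unmoved in the last picture.

**Disagreements:** the wrist and scene cameras differed by 2 to 3 mm on the plate's centre, roughly the calibration error. The gripper read about 16 mm on the 20 mm handle, but the grip held throughout.

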